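# Empty the nuts from the gated wash tray into its tub

## Robot

A 7-joint arm with a two-finger parallel gripper is mounted at the origin on the work surface. World frame = base frame: x ahead of the robot, y to its left, z up, the work surface at z = 0. Lengths are in m, angles in rad, forces in N, time in s.
With the tool pointing down it reaches from about 0.4 to 0.875 m from the base axis. Payload 4.4 kg.
Tool frame: the origin (TCP) lies at the very end of the fingers, on their centre line; the grasp point (between the pads) lies 19 mm behind it; x points along the fingers, y is the direction in which the jaws open and shut, and the axes are right-handed (so a half turn about x gives the same grasp; the last joint's range is limited). The gripper opens to 85 mm and grips with 20 to 120 N. Pads are 22 mm wide; open, the fingers measure 114 mm over their backs; the gripper's body (76 mm by 85 mm) begins 54 mm behind the grasp point. The pads swing forward as they close: fully open they stand 13 mm farther back than shut.
Start: joints at [1.197, 0.628, 0.038, 1.517, -0.027, 0.996, -0.02], TCP at [0.197, -0.619, 0.231] pointing down, gripper open.
Joint ranges: [-3.06, 3.06], [-0.37, 2.12], [-1.25, 1.32], [0.18, 2.47], [-1.1, 4.24], [0.23, 1.98], [-2.94, 2.94]. Speed limits (rad/s): [2.57, 2.57, 3.14, 3.14, 3.14, 3.14, 3.14].

## Interface

Orientations are given as a 3x3 rotation matrix whose columns are the frame's x, y, z axes.
In Python, from station import manip gives the robot as it stands. The module is installed in compiled form; this text tells all that it offers.
- The arm moves only by the shell command python3 -m inch 'ROWS' [FORCE]. ROWS is a JSON object of lists of equal length, an entry for each row: "slide": the shift along the tool's x, y, z in cm, a list of three; "twist": the turn about the tool's x in degrees; "hand": the finger opening in cm, from 0 to 8.54. In form: {"slide": [[dx, dy, dz], ...], "twist": [twist, ...], "hand": [hand, ...]}. A call has 1 to 12 rows; each row is the pose to reach, as a shift and turn from the pose measured when the call began, along the tool's axes at that moment; what a row does not reach only later rows make up. A row lasts 1/8 s, in which the tool goes at most 62.5 mm and 10.7 degrees, less where a joint would pass 70% of its speed; a pose out of reach is approached as far as the arm can. A call with a gripper value outside its range is refused whole. The fingers move at their own pace and stop on an object; FORCE is the grip in N (left out, the last holds). Time passes only in rows, so rows that repeat a pose let the fingers close. It gives the time, the measured TCP pose, the force and the opening at its end, in the units of the state.
- manip.observe(): the state, without advancing time (a new reading comes with each control period).
- manip.get_image(name): name is "scene" or "side" or "wrist"; returns the picture (420x560x3 uint8, red, green, blue); there is no depth.
- manip.camera_params(name): a dict with "intrinsics" (3x3 intrinsics, pixels), "rvec" (rotation vector, rad) and "tvec" (3), from world to camera coordinates, as OpenCV has them; the wrist camera has in their place "tool_from_camera" (4x4, takes a point from camera to tool coordinates, whose origin is the TCP and whose axes are the tool frame's). Camera axes: x right, y down, z forward; pixel columns grow to the right and rows downward; lengths in m; the calibration is good to about 2 mm. The wrist camera is an equidistant fisheye: a pixel r from the principal point sees the ray r / f radians off the axis. A picture is of the moment at which its call begins: read the wrist's pose just before it. camera_params takes no time and is no camera call.
- manip.close_job(): hands the job in, once; it reports no verdict.
The state is a dict: "clock": time; "joint_pos": joint angles; "joint_vel": joint speeds; "joint_torque": joint torques, N m; "tool_pos": TCP position; "orientation": TCP orientation; "contact_force": force on the tool from outside, world axes, zero at the start; "ft_torque": the same for the moment, N m; "opening": finger opening in m.
Only numpy, scipy, OpenCV 4.12 (cv2) and the standard library are available. Lean on these libraries where they do the work, as an engineer would, in place of code of your own. Each camera call takes 0.05 s, during which the arm holds its last target.

## Task

Two tipping trays with end gates stand on the lab bench, one holding two steel hex nuts, the other a round stone disc. On the tray with the nuts, fold the end gate all the way down, then lift the tray by its wooden handle so that the nuts slide out over the gate into the white tub below; do not touch the nuts with the gripper. Then set the tray back down level, leaving the gate down, and leave the other tray as it is.

Things in the scene. Friction and masses are not known exactly. Their poses are not given: they have to be found in the camera images.
- stand: Fixed grey stand with the nuts' tray and its white tub. Origin on the bench under it; x runs along the tray from handle end to gate end, y across, z up. In this frame, mm, tray level: tray floor z 130, inside x -70 to 72, y -50 to 50, walls 40 high, 4 thick. Tray pivot: line along y through x 50, z 130. Two side plates at y +-61, x 32 to 68, up to z 148. Tub: x 74 to 216, y -62 to 62, rim z 65.
- handle (a point): Middle of that tray's handle, the spot to pinch: a light wooden bar on the outside of the rear wall, 18 mm wide (stand's y), 14 thick (z), 50 long; this point is at x -100, y 0, z 163 mm in the stand's frame when the tray is level, 26 mm clear of the wall. Free all round: pinch it across y from above. It swings up on an arc about the pivot and turns with the tray.
- tray (a joint): Tilt of that tray about its pivot, rad: 0 level (resting), grows as the handle end rises and the gate end dips; stop at 0.95. Light (some 2 N at the handle); sinks back to level by its own weight when let go. The nuts begin to slide at 0.45 to 0.6 rad; 0.85 empties it surely.
- gate (a joint): Fold angle of that tray's steel end gate relative to the tray, rad: 0 upright (shut), 1.57 flush with the tray floor like a chute, stop 1.62; starts at 0 to 0.2. Hinge: line along y at x 72, z 129 mm in the stand's frame (tray level); it folds outwards, to +x. Plate 4 mm thick (x 72 to 76), 108 wide, 40 high. The hinge is stiff (1.5 N at the tab) and stays where it is left.
- tab (a point): Middle of the top edge of that gate's finger tab: 30 mm wide (stand's y), 4 thick, standing up from the middle of the gate plate to 66 mm above the hinge, 25 above the tray's rims. Push it outwards and down from its inner side to fold the gate.
- nut1: Loose steel hex nut, 30 across flats, 16 high, about 65 g, lying in the tray of the stand. Origin at the centre of its underside, z along its bore.
- nut2: A second nut, the same as nut1, lying beside it in the tray.
- other_tab (a point): Top of the gate tab on the other tray, an identical stand with tray, gate and tub that holds a round grey stone disc (60 diameter, 20 thick). Not to be moved.
Mind the look-alikes: they are no part of the job. What is shaped like the nut2 but orange, pink or turquoise is not meant.

How it is judged:
By the outcome, as a careful person would: the job done as asked, in the order asked, and still so for the second after the job is handed in, with the robot touching nothing.
It also fails if it takes over 54 s, if anything falls off the work surface, if the arm or the gripper's body presses on something with over 40 N, if the wrist force passes 120 N, or if a joint passes its speed limit or range.

## Working session

There is one attempt and no reset: what is moved stays moved. The work goes in short steps, Python scripts to look and compute and a shell command to move; the robot and the scene stay as the last step left them, time stands still between calls to the robot, and variables do not carry over. Pictures are saved under pics/ and viewed, and the job is handed in when it is done.

```bash
mkdir -p pics; python3 - <<'E'
from station import manip
import cv2,json
s=manip.observe();print({k:s[k] for k in('clock','tool_pos','orientation','opening','contact_force')})
for n in('scene','side','wrist'):
    cv2.imwrite(f'pics/{n}0.png',manip.get_image(n)[:,:,::-1]);print(n,manip.camera_params(n))
E
```

```text
{'clock': 0.0, 'tool_pos': array([ 0.19675188, -0.61886019,  0.23040003]), 'orientation': array([[-6.11890331e-04,  3.02964412e-01, -9.53001674e-01],
       [ 1.77396270e-03, -9.53000024e-01, -3.02965026e-01],
       [-9.99998239e-01, -1.87597080e-03,  4.56839328e-05]]), 'opening': 0.08531793018310146, 'contact_force': array([-0.09322043,  1.80377353,  0.87559239])}
scene {'intrinsics': array([[393.75240855,   0.        , 278.14535522],
       [  0.        , 393.75240855, 204.46482978],
       [  0.        ,   0.        ,   1.        ]]), 'rvec': array([ 1.84047363,  1.39304974, -0.69838697]), 'tvec': array([-0.10937597, -0.16404358,  1.17001879])}
side {'intrinsics': array([[434.8693323 ,   0.        , 281.99713431],
       [  0.        , 434.8693323 , 204.09165652],
       [  0.        ,   0.        ,   1.        ]]), 'rvec': array([ 2.15834698, -0.72126953,  0.34971199]), 'tvec': array([-0.43915292,  0.2901965 ,  0.62768244])}
wrist {'intrinsics': array([[325.1922621 ,   0.        , 281.3461933 ],
       [  0.        , 325.1922621 , 216.76868013],
       [  0.        ,   0.        ,   1.        ]]), 'tool_from_camera': array([[-8.09104560e-05, -3.22025642e-01,  9.46730944e-01,
        -1.42609681e-01],
       [ 9.99999985e-01,  1.17302169e-04,  1.25362714e-04,
        -6.20900564e-04],
       [-1.51423601e-04,  9.46730940e-01,  3.22025627e-01,
        -8.33848650e-02],
       [ 0.00000000e+00,  0.00000000e+00,  0.00000000e+00,
         1.00000000e+00]])}
```

View pics/scene0.png

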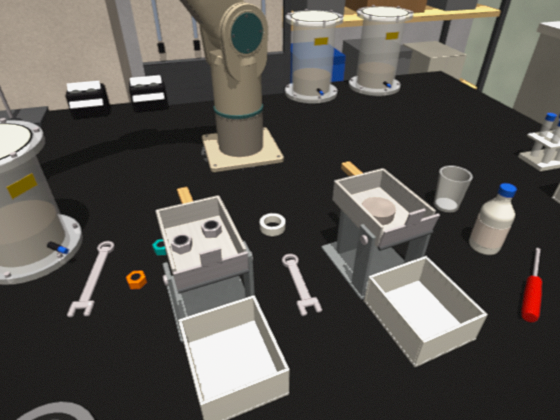

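View pics/side0.png

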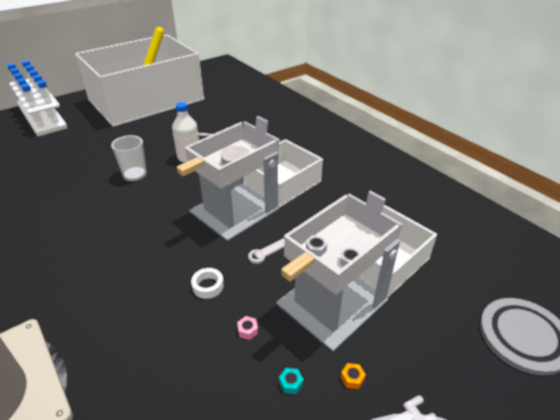

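View pics/wrist0.png

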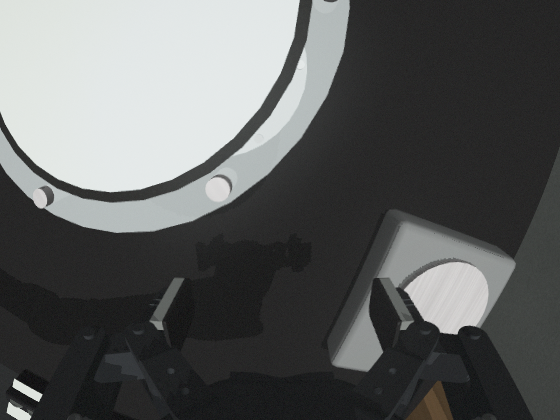

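Scene view: the tray with two grey nuts is at about (205,240), with its handle at (184,196) and its tub at (235,355). The other tray, with the stone disc, is at (380,210). In the side view the nut tray is at (345,240) and the disc tray at (235,155). The orange, turquoise and pink nuts lie on the bench as decoys. I'll enlarge the nut tray in both views.

```bash
python3 - <<'E'
import cv2
a=cv2.imread('pics/scene0.png')[175:415,140:300];b=cv2.imread('pics/side0.png')[180:350,270:445]
cv2.imwrite('pics/sc_crop.png',cv2.resize(a,None,fx=2.5,fy=2.5,interpolation=cv2.INTER_CUBIC))
cv2.imwrite('pics/si_crop.png',cv2.resize(b,None,fx=3.5,fy=3.5,interpolation=cv2.INTER_CUBIC))
E
```

```text
(no output)
```

View pics/sc_crop.png

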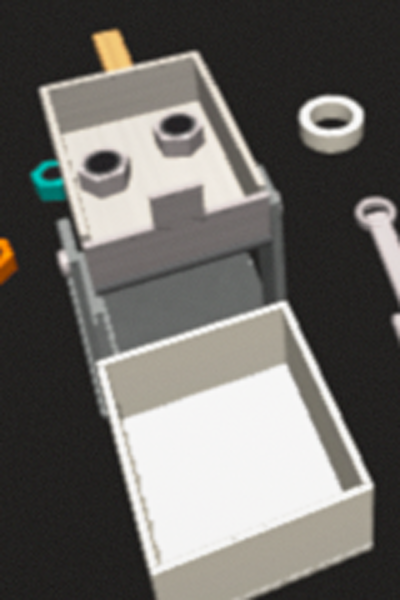

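View pics/si_crop.png

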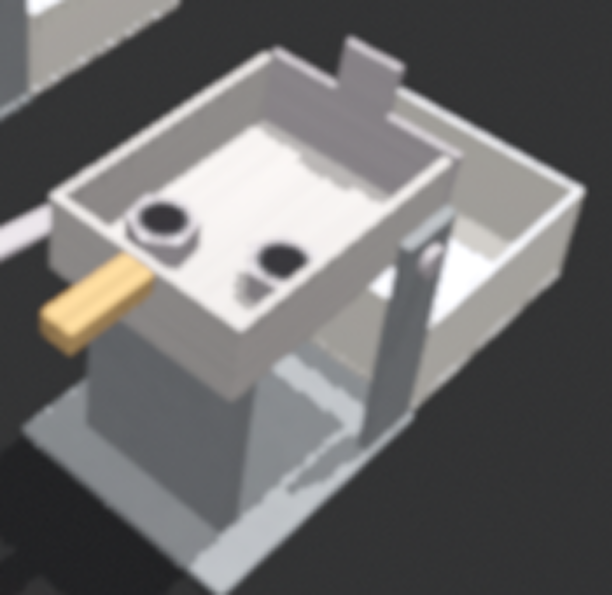

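```bash
cat > h.py <<'E'
import numpy as np,cv2
from station import manip
from scipy.optimize import least_squares
P={n:manip.camera_params(n) for n in('scene','side')}
def proj(n,X):
    p=P[n];return cv2.projectPoints(np.atleast_2d(np.float64(X)),p['rvec'],p['tvec'],p['intrinsics'],None)[0][:,0]
def s2w(q,X):
    X=np.atleast_2d(X)/1000.;c,s=np.cos(q[2]),np.sin(q[2])
    return np.c_[q[0]+c*X[:,0]-s*X[:,1],q[1]+s*X[:,0]+c*X[:,1],X[:,2]]
def tab(g,y=0,h=66):  # inner-side face
    return [72+h*np.sin(g)+2*np.cos(g),y,129+h*np.cos(g)-2*np.sin(g)]
E
python3 - <<'E'
from h import *
C={'scene':[((-74,-54,170),(156.4,210.6)),((-74,54,170),(218.8,196.2)),((74,-62,65),(179.2,319.8)),((74,62,65),(254.8,296.6)),((216,62,65),(289.2,369.8)),((216,-62,65),(202,403.8))],
'side':[((-74,54,170),(284.3,236.6)),((-74,-54,170),(339.1,274.3)),((216,-62,65),(436.6,234.3))]}
T={'scene':[(-15,(200.8,253.8)),(15,(220.8,249))],'side':[(15,(369.4,190.9)),(-15,(385.4,199.4))]}
def r(q):
    o=[]
    for n in C:
        o.append(proj(n,s2w(q,[c[0] for c in C[n]]))-[c[1] for c in C[n]])
        o.append(proj(n,s2w(q,[tab(q[3],t[0]) for t in T[n]]))-[t[1] for t in T[n]])
    return np.vstack(o).ravel()
best=min((least_squares(r,[.6,-.2,y,.1],loss='soft_l1') for y in np.arange(-3,3,.7)),key=lambda f:f.cost)
q=best.x;print(q,best.cost);print(best.fun.reshape(-1,2).round(1) if 0 else r(q).reshape(-1,2).round(1))
np.save('q.npy',q)
print('handle',s2w(q,[-100,0,163]),'tab',s2w(q,tab(q[3])))
print(np.linalg.norm(s2w(q,[-100,0,163])[0,:2]),np.linalg.norm(s2w(q,[140,0,163])[0,:2]))
for n in C: print(n,proj(n,s2w(q,[-100,0,163])))
E
```

```text
[ 0.5392815  -0.16827586  0.12635645  0.1403347 ] 6.241728089851713
[[-1.  -0.2]
 [-0.4 -0.6]
 [-0.8  0.1]
 [-0.6 -1.4]
 [ 0.9  0.2]
 [-0.8  1.9]
 [-0.9  0.7]
 [ 0.4 -0.4]
 [-0.6 -1.1]
 [-0.5 -0.2]
 [-0.4 -1.1]
 [-0.  -0.4]
 [-0.8 -0.7]]
handle [[ 0.44007874 -0.18087791  0.163     ]] tab [[ 0.62183016 -0.15778944  0.19407142]]
0.47580049657175283 0.6946931461754912
scene [[184.99679762 197.91107882]]
side [[297.21963883 266.44273454]]
```

Both crops confirm it: the tray holds two grey steel nuts, has its gate shut and its handle free, and the pose fit residuals are about 1 px. Before moving I'll check where the large canister stands relative to my path.

```bash
cat >> h.py <<'E'
def ray(n,uv,z):
    p=P[n];R=cv2.Rodrigues(p['rvec'])[0];d=R.T@np.linalg.inv(p['intrinsics'])@[uv[0],uv[1],1];o=-R.T@p['tvec']
    return o+d*(z-o[2])/d[2]
def w2s(q,X):
    c,s=np.cos(q[2]),np.sin(q[2]);d=np.array(X[:2])-q[:2]
    return np.array([c*d[0]+s*d[1],-s*d[0]+c*d[1],X[2]])*1000
def todo(xs,ys,zs,yawfix=True):
    """shift in tool axes (cm) to bring TCP to stand point mm"""
    q=np.load('q.npy');s=manip.observe();R=s['orientation'];t=s2w(q,[xs,ys,zs])[0]
    yt=np.array([np.sin(q[2]),-np.cos(q[2]),0]);a=R.T@yt
    print('slide cm',(R.T@(t-s['tool_pos'])*100).round(2),'twist',np.degrees(np.arctan2(a[2],a[1])).round(2),'now in stand',w2s(q,s['tool_pos']).round(1),'F',s['contact_force'].round(1),'open',s['opening'].round(4),'t',s['clock'])
E
python3 - <<'E'
from h import *
for uv in((20,270),(80,240),(60,205)): print(ray('scene',uv,0).round(3))
for z in(.1,.15,.2,.25): print(z,ray('scene',(46,155),z).round(3),ray('scene',(0,158),z).round(3))
q=np.load('q.npy')
for uv in((181,242),(211,227)): print('nut',w2s(q,ray('scene',uv,.146)).round(0))
todo(50,0,230);todo(50,0,186)
E
```

```text
[ 0.363 -0.518  0.   ]
[ 0.3   -0.415  0.   ]
[ 0.152 -0.476  0.   ]
0.1 [ 0.081 -0.486  0.1  ] [ 0.067 -0.588  0.1  ]
0.15 [ 0.182 -0.453  0.15 ] [ 0.169 -0.544  0.15 ]
0.2 [ 0.282 -0.42   0.2  ] [ 0.271 -0.5    0.2  ]
0.25 [ 0.383 -0.387  0.25 ] [ 0.374 -0.456  0.25 ]
nut [ -8. -29. 146.]
nut [-25.  25. 146.]Traceback (most recent call last):
  File "<stdin>", line 6, in <module>
  File "h.py", line 22, in todo
    print('slide cm',(R.T@(t-s['tool_pos'])*100).round(2),'twist',np.degrees(np.arctan2(a[2],a[1])).round(2),'now in stand',w2s(q,s['tool_pos']).round(1),'F',s['contact_force'].round(1),'open',s['opening'].round(4),'t',s['clock'])
                                                                                                                                                                                                 ^^^^^^^^^^^^^^^^^^
AttributeError: 'float' object has no attribute 'round'
```

```bash
sed -i "s/s\['opening'\].round(4)/round(float(s['opening']),4)/;s/'t',s\['clock'\]/'t',round(s['clock'],2)/" h.py; python3 - <<'E'
from h import *
todo(50,0,230);todo(50,0,184)
E
```

```text
slide cm [  0.11 -31.67 -51.21] twist 10.4 now in stand [-396.6 -403.9  230.6] F [-0.7  0.6  0.1] open 0.0854 t 0.15
slide cm [  4.71 -31.67 -51.21] twist 10.4 now in stand [-396.6 -403.9  230.6] F [-0.7  0.6  0.1] open 0.0854 t 0.15
```

```bash
python3 -m inch '{"slide":[[-5,0,0],[-10,0,0],[-10,-3.2,-5.1],[-10,-6.3,-10.2],[-10,-9.5,-15.4],[-10,-12.7,-20.5],[-10,-15.8,-25.6],[-10,-19,-30.7],[-10,-22.2,-35.8],[-10,-25.3,-41],[-10,-28.5,-46.1],[-10,-31.7,-51.2]],"twist":[0,0,1,2,3,4,5,6,7,8,9.4,10.4],"hand":[8.5,8.5,6,4,2,0,0,0,0,0,0,0]}' 40
python3 - <<'E'
from h import *
todo(50,0,250);todo(50,0,184)
E
```

```text
clock: 1.65
tool_pos: [0.5896, -0.1604, 0.3309]
orientation: [[-0.001, 0.125, -0.992], [0.001, -0.992, -0.125], [-1.0, -0.001, 0.001]]
contact_force: [0.2, -1.1, 0.1]
opening: 0.0001
slide cm [8.09 0.16 0.09] twist -0.05 now in stand [ 51.    1.5 330.9] F [ 0.2 -1.1  0.1] open 0.0001 t 1.65
slide cm [14.69  0.17  0.09] twist -0.05 now in stand [ 51.    1.5 330.9] F [ 0.2 -1.1  0.1] open 0.0001 t 1.65
```

Next I'll descend behind the tab and look.

```bash
python3 -m inch '{"slide":[[5,0.1,0.1],[10,0.1,0.3],[13,0.1,0.5],[14.5,0.1,0.5],[14.5,0.1,0.5]],"twist":[0,0,0,0,0],"hand":[0,0,0,0,0]}'
python3 - <<'E'
from h import *
todo(50,0,184)
for n in('scene','side','wrist'): cv2.imwrite(f'pics/{n}1.png',manip.get_image(n)[:,:,::-1])
a=cv2.imread('pics/scene1.png')[175:315,120:320];b=cv2.imread('pics/side1.png')[130:300,270:470]
f=lambda i:cv2.resize(i,(400,300),interpolation=cv2.INTER_CUBIC)
cv2.imwrite('pics/m1.png',np.hstack([f(a),f(b)]))
E
```

```text
clock: 2.28
tool_pos: [0.5845, -0.1618, 0.1853]
orientation: [[-0.002, 0.125, -0.992], [0.002, -0.992, -0.125], [-1.0, -0.002, 0.002]]
contact_force: [0.3, -0.2, -0.3]
opening: 0.0002
slide cm [ 0.13  0.07 -0.43] twist -0.05 now in stand [ 45.7   0.7 185.3] F [ 0.3 -0.2 -0.3] open 0.0002 t 2.27
```

View pics/m1.png

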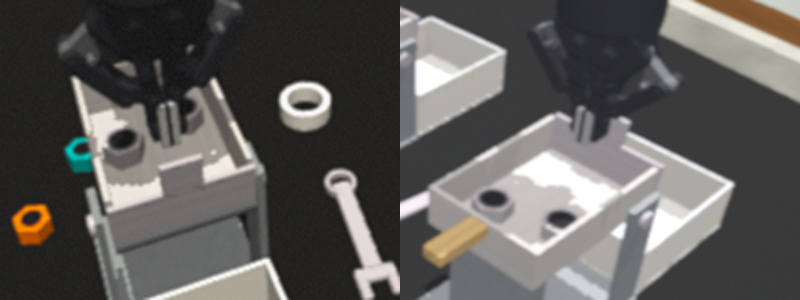

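View pics/wrist1.png

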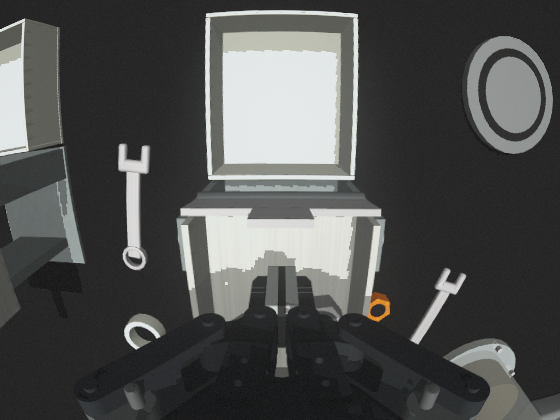

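The closed fingers stand inside the tray, just behind the tab and clear of the nuts. The wrist view shows the tab at (281,215), centred. Next I'll push along the fold arc in two parts.

```bash
python3 -m inch '{"slide":[[0.2,0.1,-1.2],[0.2,0.1,-2.3],[0.4,0.1,-3.0],[0.6,0.1,-3.7],[1.0,0.1,-4.4],[1.4,0.1,-5.1],[2.0,0.1,-5.7],[2.7,0.1,-6.2],[2.7,0.1,-6.2]],"twist":[0,0,0,0,0,0,0,0,0],"hand":[0,0,0,0,0,0,0,0,0]}'
python3 - <<'E'
from h import *
todo(116,0,127)
for n in('scene','side'): cv2.imwrite(f'pics/{n}2.png',manip.get_image(n)[:,:,::-1])
a=cv2.imread('pics/scene2.png')[175:315,120:320];b=cv2.imread('pics/side2.png')[130:300,270:470]
f=lambda i:cv2.resize(i,(400,300),interpolation=cv2.INTER_CUBIC)
cv2.imwrite('pics/m2.png',np.hstack([f(a),f(b)]))
E
```

```text
clock: 3.55
tool_pos: [0.6476, -0.1549, 0.1596]
orientation: [[0.001, 0.125, -0.992], [0.001, -0.992, -0.125], [-1.0, -0.001, -0.001]]
contact_force: [-1.0, -0.7, -0.4]
opening: -0.0
slide cm [ 3.26 -0.04 -0.68] twist -0.03 now in stand [109.1  -0.4 159.6] F [-1.  -0.7 -0.4] open -0.0 t 3.55
```

View pics/m2.png

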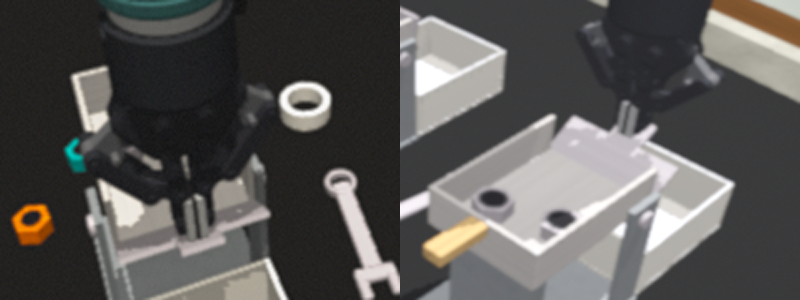

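The gate is about 1 rad folded and the nuts haven't moved. I'll finish the fold.

```bash
python3 -m inch '{"slide":[[0.6,0,-0.3],[1.2,0,-0.5],[1.8,0,-0.6],[2.4,0,-0.7],[2.8,0,-0.7],[3.1,0,-0.7],[3.3,0,-0.7],[3.4,0,-0.7],[3.4,0,-0.7]],"twist":[0,0,0,0,0,0,0,0,0],"hand":[0,0,0,0,0,0,0,0,0]}'
python3 - <<'E'
from h import *
todo(116,0,127)
for n in('side','wrist'): cv2.imwrite(f'pics/{n}3.png',manip.get_image(n)[:,:,::-1])
a=cv2.imread('pics/wrist3.png');b=cv2.imread('pics/side3.png')[130:300,270:470]
f=lambda i:cv2.resize(i,(400,300),interpolation=cv2.INTER_CUBIC)
cv2.imwrite('pics/m3.png',np.hstack([f(a),f(b)]))
E
```

```text
clock: 4.78
tool_pos: [0.6544, -0.1542, 0.1271]
orientation: [[0.002, 0.125, -0.992], [0.001, -0.992, -0.125], [-1.0, -0.001, -0.002]]
contact_force: [-2.5, 0.7, 5.3]
opening: 0.0003
slide cm [ 0.01 -0.06 -0.01] twist -0.05 now in stand [115.9  -0.6 127.1] F [-2.5  0.7  5.3] open 0.0003 t 4.78
```

View pics/m3.png

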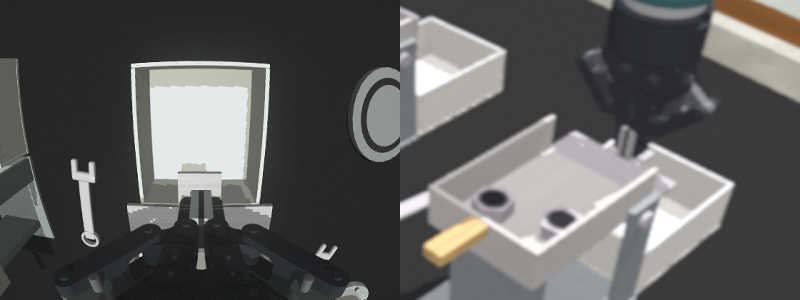

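The force is 5 N upward on a flat gate, so it is at its stop, and in the side view it lies flush. Next I'll lift away and go to the handle.

```bash
python3 -m inch '{"slide":[[-5,0,0],[-10,0,0],[-11,0,5],[-11,0,10],[-11,0,15],[-11,0,20],[-11,0,21.8],[-11,0,21.8]],"twist":[0,0,0,0,0,0,0,0],"hand":[0,0,0,4,5,5,5,5]}'
python3 - <<'E'
from h import *
todo(-102,0,147)
for n in('scene','side','wrist'): cv2.imwrite(f'pics/{n}4.png',manip.get_image(n)[:,:,::-1])
a=cv2.imread('pics/scene4.png')[175:315,120:320];b=cv2.imread('pics/side4.png')[130:300,270:470]
f=lambda i:cv2.resize(i,(400,300),interpolation=cv2.INTER_CUBIC)
cv2.imwrite('pics/m4.png',np.hstack([f(a),f(b)]))
E
```

```text
clock: 5.88
tool_pos: [0.4366, -0.182, 0.237]
orientation: [[0.001, 0.123, -0.992], [0.001, -0.992, -0.123], [-1.0, -0.0, -0.001]]
contact_force: [0.1, 0.5, -0.4]
opening: 0.05
slide cm [ 9.   -0.07 -0.15] twist -0.15 now in stand [-103.6   -0.7  237. ] F [ 0.1  0.5 -0.4] open 0.05 t 5.88
```

View pics/m4.png

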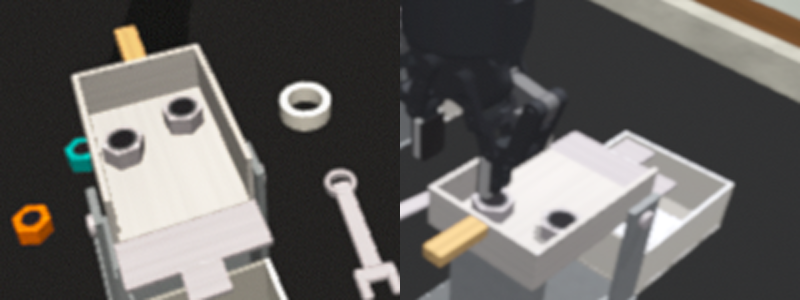

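View pics/wrist4.png

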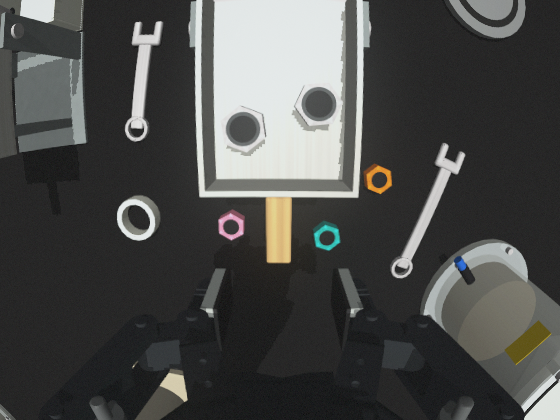

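The gate lies flush, both nuts are in place, and the handle at (279,230) is centred between the open fingers. I'll descend.

```bash
python3 -m inch '{"slide":[[4,0,0],[7,0,-0.1],[9,0,-0.1],[9,0,-0.1],[9,0,-0.1],[9,0,-0.1],[9,0,-0.1],[9,0,-0.1],[9,0,-0.1]],"twist":[0,0,0,0,0,0,0,0,0],"hand":[5,5,5,5,1,1,1,1,1]}' 30
python3 - <<'E'
from h import *
todo(-102,0,147)
for n in('side','wrist'): cv2.imwrite(f'pics/{n}5.png',manip.get_image(n)[:,:,::-1])
a=cv2.imread('pics/wrist5.png');b=cv2.imread('pics/side5.png')[130:300,250:450]
f=lambda i:cv2.resize(i,(400,300),interpolation=cv2.INTER_CUBIC)
cv2.imwrite('pics/m5.png',np.hstack([f(a),f(b)]))
q=np.load('q.npy')
# arc plan
g=w2s(q,manip.observe()['tool_pos'])
for t in np.arange(0,.93,.08):
    v=np.array([-102-50,33]);c,s=np.cos(t),np.sin(t)
    p=np.array([v[0]*c+v[1]*s,-v[0]*s+v[1]*c])-v
    print(round(t,2),'tool x cm',(-p[1]/10).round(2),'tool z cm',(-p[0]/10).round(2))
E
```

```text
clock: 7.15
tool_pos: [0.4413, -0.1792, 0.1479]
orientation: [[0.004, 0.127, -0.992], [0.003, -0.992, -0.127], [-1.0, -0.002, -0.005]]
contact_force: [0.7, 5.3, 2.6]
opening: 0.0175
slide cm [0.08 0.15 0.34] twist 0.04 now in stand [-98.6   1.5 147.9] F [0.7 5.3 2.6] open 0.0175 t 7.15
0.0 tool x cm -0.0 tool z cm -0.0
0.08 tool x cm -1.2 tool z cm -0.31
0.16 tool x cm -2.38 tool z cm -0.72
0.24 tool x cm -3.52 tool z cm -1.22
0.32 tool x cm -4.61 tool z cm -1.81
0.4 tool x cm -5.66 tool z cm -2.48
0.48 tool x cm -6.65 tool z cm -3.24
0.56 tool x cm -7.57 tool z cm -4.07
0.64 tool x cm -8.42 tool z cm -4.98
0.72 tool x cm -9.2 tool z cm -5.95
0.8 tool x cm -9.9 tool z cm -6.98
0.88 tool x cm -10.52 tool z cm -8.06
```

View pics/m5.png

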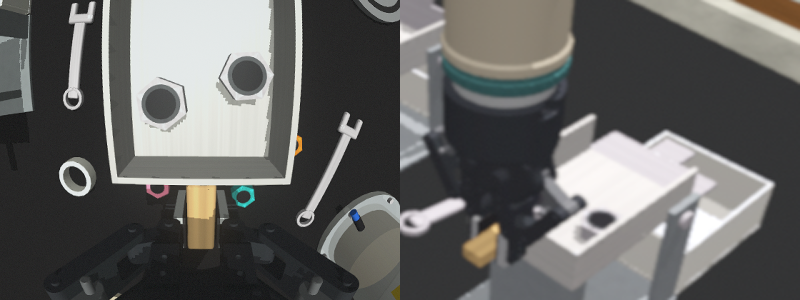

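The handle is pinched (opening 17.5 mm, bar 18 mm). I'll lift along the arc to about 0.4 rad and check.

```bash
python3 -m inch '{"slide":[[-0.75,0,-0.2],[-1.45,0,-0.4],[-2.2,0,-0.65],[-2.9,0,-0.95],[-3.6,0,-1.3],[-4.25,0,-1.65],[-4.9,0,-2.05],[-5.5,0,-2.45],[-5.5,0,-2.45]],"twist":[0,0,0,0,0,0,0,0,0],"hand":[1,1,1,1,1,1,1,1,1]}'
python3 - <<'E'
from h import *
todo(-98.6,1.5,147.9)
for n in('scene','side'): cv2.imwrite(f'pics/{n}6.png',manip.get_image(n)[:,:,::-1])
a=cv2.imread('pics/scene6.png')[150:390,120:320];b=cv2.imread('pics/side6.png')[100:310,250:450]
f=lambda i:cv2.resize(i,(400,450),interpolation=cv2.INTER_CUBIC)
cv2.imwrite('pics/m6.png',np.hstack([f(a),f(b)]))
E
```

```text
clock: 8.38
tool_pos: [0.4656, -0.1762, 0.2034]
orientation: [[0.005, 0.127, -0.992], [0.003, -0.992, -0.127], [-1.0, -0.002, -0.005]]
contact_force: [1.8, 2.6, -6.0]
opening: 0.0173
slide cm [5.54 0.   2.48] twist 0.05 now in stand [-74.1   1.4 203.4] F [ 1.8  2.6 -6. ] open 0.0173 t 8.38
```

View pics/m6.png

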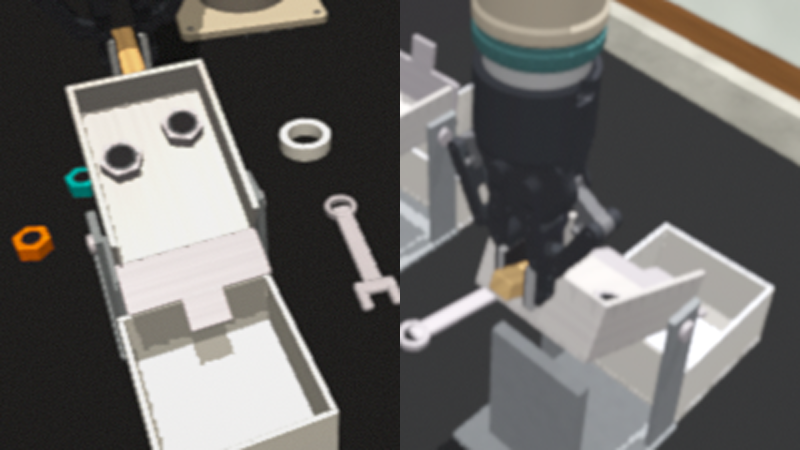

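```bash
python3 -m inch '{"slide":[[-0.6,0,-0.45],[-1.2,0,-0.95],[-1.75,0,-1.45],[-2.3,0,-2.0],[-2.8,0,-2.55],[-3.25,0,-3.15],[-3.7,0,-3.8],[-4.15,0,-4.4],[-4.5,0,-5.05],[-4.8,0,-5.6],[-4.8,0,-5.6],[-4.8,0,-5.6]],"twist":[0,0,0,0,0,0,0,0,0,0,0,0],"hand":[1,1,1,1,1,1,1,1,1,1,1,1]}'
python3 - <<'E'
from h import *
todo(-98.6,1.5,147.9)
for n in('scene','side'): cv2.imwrite(f'pics/{n}7.png',manip.get_image(n)[:,:,::-1])
a=cv2.imread('pics/scene7.png')[150:420,120:320];b=cv2.imread('pics/side7.png')[100:310,250:450]
f=lambda i:cv2.resize(i,(400,450),interpolation=cv2.INTER_CUBIC)
cv2.imwrite('pics/m7.png',np.hstack([f(a),f(b)]))
E
```

```text
clock: 9.98
tool_pos: [0.5212, -0.1693, 0.2517]
orientation: [[0.006, 0.127, -0.992], [0.002, -0.992, -0.127], [-1.0, -0.002, -0.006]]
contact_force: [-1.3, 1.0, -3.1]
opening: 0.0173
slide cm [ 1.033e+01 -1.000e-02  8.120e+00] twist 0.05 now in stand [-18.1   1.2 251.7] F [-1.3  1.  -3.1] open 0.0173 t 9.97
```

View pics/m7.png

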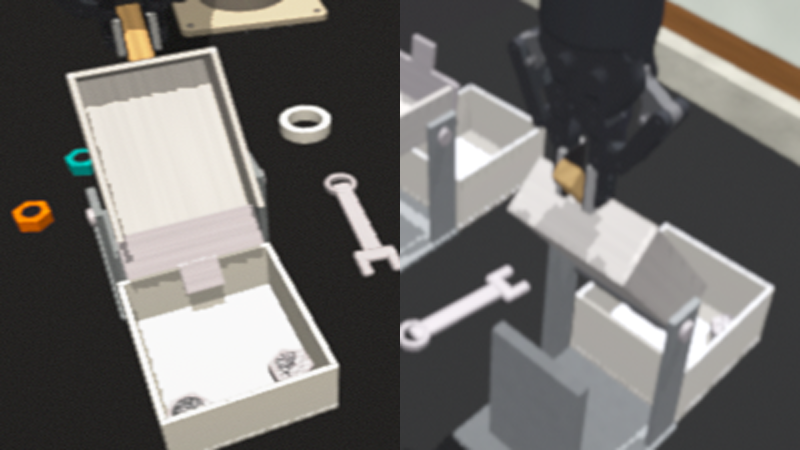

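Both nuts lie in the tub, at (190,405) and (290,365) in the left crop, and the tray is empty. I'll lower it along the same arc.

```bash
python3 -m inch '{"slide":[[0.65,0,1.2],[1.55,0,2.45],[2.5,0,3.6],[3.6,0,4.7],[4.8,0,5.65],[6.1,0,6.45],[6.75,0,6.8],[7.45,0,7.15],[8.15,0,7.45],[8.85,0,7.7],[9.6,0,7.9],[10.2,0,8.1]],"twist":[0,0,0,0,0,0,0,0,0,0,0,0],"hand":[1,1,1,1,1,1,1,1,1,1,1,1]}'
python3 - <<'E'
from h import *
todo(-98.6,1.5,147.9)
E
```

```text
clock: 11.58
tool_pos: [0.4416, -0.1792, 0.1496]
orientation: [[0.006, 0.127, -0.992], [0.003, -0.992, -0.127], [-1.0, -0.002, -0.007]]
contact_force: [-10.8, 6.4, 49.2]
opening: 0.0172
slide cm [0.17 0.   0.03] twist 0.04 now in stand [-98.3   1.5 149.6] F [-10.8   6.4  49.2] open 0.0172 t 11.57
```

The force is 49 N: the tray reached its rest slightly before the commanded end. I'll ease up and release.

```bash
python3 -m inch '{"slide":[[0,0,0],[0,0,0],[0,0,0],[0,0,0]],"twist":[0,0,0,0],"hand":[3,5,5,5]}'
python3 - <<'E'
from h import *
todo(-98.6,1.5,147.9)
for n in('side','wrist'): cv2.imwrite(f'pics/{n}8.png',manip.get_image(n)[:,:,::-1])
a=cv2.imread('pics/wrist8.png');b=cv2.imread('pics/side8.png')[130:300,250:450]
f=lambda i:cv2.resize(i,(400,300),interpolation=cv2.INTER_CUBIC)
cv2.imwrite('pics/m8.png',np.hstack([f(a),f(b)]))
E
```

```text
clock: 12.08
tool_pos: [0.4419, -0.1793, 0.1495]
orientation: [[0.007, 0.127, -0.992], [0.003, -0.992, -0.127], [-1.0, -0.002, -0.007]]
contact_force: [0.5, -0.2, -0.6]
opening: 0.0501
slide cm [ 0.16 -0.02  0.06] twist 0.05 now in stand [-98.    1.3 149.5] F [ 0.5 -0.2 -0.6] open 0.0501 t 12.07
```

View pics/m8.png

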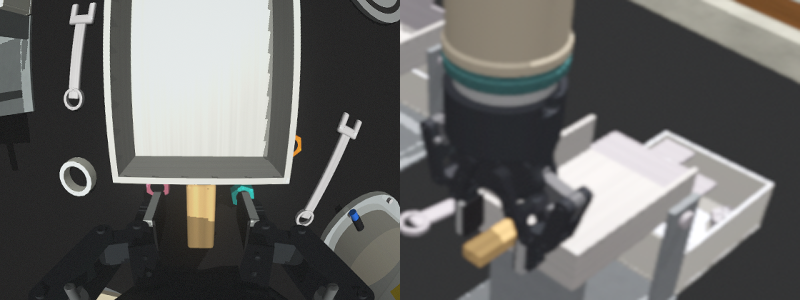

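Released with no contact force, and the tray is level and empty. I'll rise straight up and back, then check.

```bash
python3 -m inch '{"slide":[[-2,0,0],[-5,0,0],[-10,0,0],[-15,0,0],[-18,0,0],[-18,0,0],[-18,0,0],[-18,0,0]],"twist":[0,0,0,0,0,0,0,0],"hand":[5,5,5,5,5,5,5,5]}'
python3 - <<'E'
from h import *
todo(-98.6,1.5,147.9)
q=np.load('q.npy')
for n in('scene','side'): 
    im=manip.get_image(n)[:,:,::-1].copy();cv2.imwrite(f'pics/{n}9.png',im)
    pts=[(-74,-54,170),(-74,54,170),(-124,0,170),tab(1.57,15),tab(1.57,-15),tab(1.62,0)]
    for p in proj(n,s2w(q,pts)): cv2.circle(im,tuple(np.int32(p.round())),1,(0,0,255),-1)
    cv2.imwrite(f'pics/{n}9m.png',im)
a=cv2.imread('pics/scene9m.png')[150:420,120:320];b=cv2.imread('pics/side9m.png')[130:330,270:470]
f=lambda i:cv2.resize(i,(400,500),interpolation=cv2.INTER_CUBIC)
cv2.imwrite('pics/m9.png',np.hstack([f(a),f(b)]))
E
```

```text
clock: 13.18
tool_pos: [0.4398, -0.1794, 0.3282]
orientation: [[0.004, 0.127, -0.992], [0.004, -0.992, -0.127], [-1.0, -0.003, -0.004]]
contact_force: [-0.3, 0.4, 0.8]
opening: 0.0496
slide cm [18.03  0.05 -0.08] twist 0.05 now in stand [-100.1    1.5  328.2] F [-0.3  0.4  0.8] open 0.0496 t 13.18
```

View pics/m9.png

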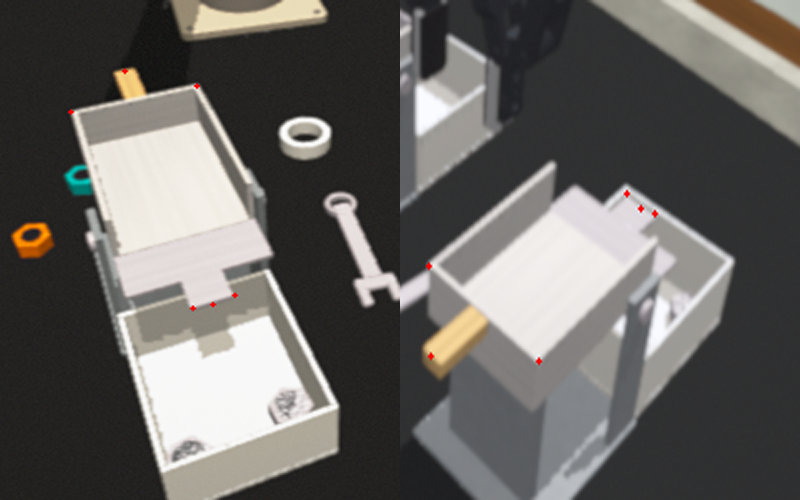

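View pics/scene9.png

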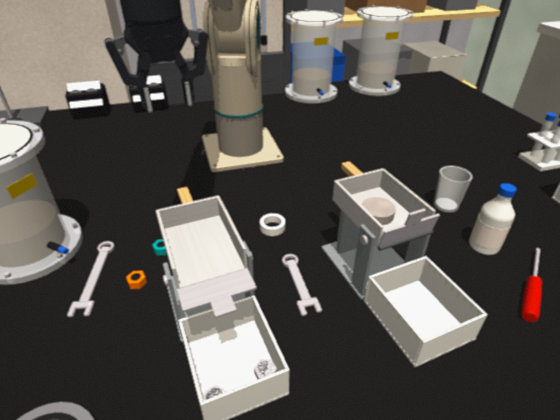

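```bash
python3 - <<'E'
import cv2,numpy as np
from h import *
q=np.load('q.npy')
o=[]
for n,(y,x) in(('side',(180,330)),('scene',(260,160))):
    c=cv2.resize(cv2.imread(f'pics/{n}9.png')[y:y+90,x:x+110],None,fx=3.6,fy=4,interpolation=cv2.INTER_CUBIC)
    for g,col in((1.35,(0,255,255)),(1.57,(0,0,255))):
        pp=(proj(n,s2w(q,[tab(g,15),tab(g,-15)]))-[x,y])*[3.6,4]
        cv2.line(c,*[tuple(map(int,p)) for p in pp],col,1)
    o.append(c)
cv2.imwrite('pics/z9.png',np.hstack(o))
E
```

```text
(no output)
```

View pics/z9.png

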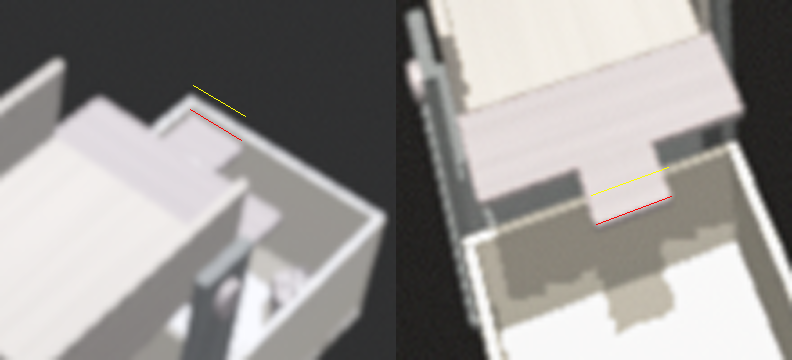

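The tab edge coincides with the 1.57 rad line in both views. The tray is level, both nuts are in the tub and the robot is clear, so I'm handing in.

```bash
python3 -c "
from station import manip
print(manip.close_job())"
```

```text
the job is handed in; nothing more can be done
None
```

The job is done and handed in at about 13.3 s on the robot's clock. I folded the gate down with closed fingers on its tab, then lifted the tray by its handle to about 0.9 rad. Both nuts slid into the white tub, and I lowered the tray to level, let go and moved clear. The gripper never touched the nuts.

- **Final checks passed:** Both nuts are in the tub. The rear tray corners match the level pose, and the tab edge matches 1.57 rad in both outside views. The contact force after letting go was about 0. The other tray and its disc look unchanged in the scene view.
- **One irregularity:** The wrist force reached about 49 N for a moment as the tray came down on its rest. The tray was being held by the finger pads, and the force went away when I let go. It stayed under the 120 N wrist limit. I saw no sign of the gripper's body pressing on anything, but I couldn't measure that separately.

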